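# Load the mosaic clamping jig and hold it clamped

## Robot

A 6-joint arm with a two-finger parallel gripper is mounted at the origin on the work surface. World frame = base frame: x ahead of the robot, y to its left, z up, the work surface at z = 0. Lengths are in m, angles in rad, forces in N, time in s.
With the tool pointing down it reaches from about 0.375 to 0.9 m from the base axis. Payload 3.1 kg.
Tool frame: the origin (TCP) lies on the centre line of the jaws, within the pads' length; the fingertips stand 14 mm ahead of it and the grasp point (between the pads) lies 5 mm behind it; z points along the fingers, y is the line along which they close (so a half turn about z gives the same grasp; the last joint's range is limited). The gripper opens to 87 mm and grips with 3 to 60 N. Pads are 19 mm wide; open, the fingers measure 117 mm over their backs; the gripper's body (75 mm by 190 mm) begins 51 mm behind the grasp point.
Start: joints at [-1.298, 0.527, 1.433, -0, 1.181, -0.178], TCP at [0.273, -0.562, 0.237] pointing down, gripper open.
Joint ranges: [-3.08, 3.08], [-0.75, 2.2], [0.22, 2.44], [-1.43, 4.57], [0, 2.65], [-2.85, 2.85]. Speed limits (rad/s): [2.79, 2.79, 3.14, 3.14, 3.14, 3.14].

## Interface

Orientations are given as a unit quaternion [x, y, z, w].
In Python, from rig import robot gives the robot as it stands.
- The arm moves only by the tool move_arm, never from a script. Its argument "commands" is a list of rows, each an object with "hand": the finger opening in cm, from 0 to 8.7; "travel": the shift along the tool's x, y, z in cm, a list of three; "twist": the turn, a rotation vector about the tool's x, y, z in degrees, a list of three. In form: [{"hand": hand, "travel": [dx, dy, dz], "twist": [wx, wy, wz]}, ...]. A call has 1 to 5 rows; each row shifts and turns the commanded pose from where the row before left it, along the tool's axes as they then stand; what a row does not reach is not made up. A row lasts 1/12 s, in which the tool goes at most 41.7 mm and 7.16 degrees, less where a joint would pass 70% of its speed; a pose out of reach is approached as far as the arm can. A call is refused whole if a number of a shift passes 4.17 or a number of a turn 7.16, either way. A call with a gripper value outside its range is refused whole. The fingers move at their own pace and stop on an object; "force" is the grip in N (left out, the last holds). Time passes only in rows, so rows that do not move let the fingers close. It gives the time, the measured TCP pose, the force, the opening and the grip force at its end, in the units of the state.
- robot.get_obs(): the state, without advancing time (a new reading comes with each control period).
- robot.camera(name): name is "scene" or "top"; returns a dict with "frame" (384x512x3 uint8, red, green, blue), "fov_y" (degrees; the focal length in pixels is half the picture's height over the tangent of half this angle, whatever the lens; pixels are square), "cx", "cy" (the principal point, pixels), "extrinsics" (4x4, takes a point from camera to world coordinates). Camera axes: x right, y down, z forward; pixel columns grow to the right and rows downward; lengths in m; the calibration is good to about 2 mm. A picture is of the moment at which its call begins. There is no depth.
- robot.hand_in(): hands the job in; it is judged then, once.
The state is a dict: "time": time; "q": joint angles; "joint_velocities": joint speeds; "joint_torque": joint torques, N m; "position": TCP position; "tool_rot": TCP orientation; "ft_force": force on the tool from outside, world axes, zero at the start; "moment": the same for the moment, N m; "grip_width": finger opening in m; "grip_force": force on a finger pad.
Only numpy, scipy, OpenCV 4.12 (cv2) and the standard library are available. Lean on these libraries where they do the work, as an engineer would, in place of code of your own. Each camera call takes 0.05 s, during which the arm holds its last target. There are 200 camera calls.

## Task

Load the clamping jig in order: first seat the pink hexagonal tile flat in the brass pocket marked with two dots, then the teal tile in the pocket marked with three dots, letting go of each (the black tile already sits in pocket one and stays there). Then flip the red safety catch up and fully over, clear of the yellow-handled lever, and pull the lever all the way towards the robot to its stop, so that the clamp fingers come down on the tiles. The lever springs back when let go, so keep hold of it: the job finishes while you are still holding it fully pulled; leave the other things on the bench where they are.

Things in the scene. Friction and masses are not known exactly. Their poses are not given: they have to be found in the camera images.
- jig: the clamping jig, a grey steel base plate 200 x 400 x 12 mm with everything below mounted on it, bolted to the bench. Origin: centre of the plate's underside at bench height; its -x side faces the robot (its yaw varies by up to 0.2 rad), y runs along the row of pockets, from one dot to three dots to the lever.
- pocket_1 (a point): centre of the floor (12 mm above the bench) of the pocket with one white dot in front of it (on the jig's -x side); the black tile sits in it. Axes as the jig's.
- pocket_2 (a point): floor centre of the two-dot pocket, 66 mm along the jig's +y from pocket 1: a hexagonal nest, brass walls 7 mm high, 4 mm thick, inside 44 mm across flats at the floor flaring to 50 mm at the mouth, flats facing the jig's +x and -x. Finger room on the jig's -x and +x sides; neighbours near in y. Clamp shaft 85 mm behind (+x), 54 mm high, its clamp fingers standing up to 135 mm, leaning back.
- pocket_3 (a point): centre of the floor of the pocket with three white dots, 66 mm along the jig's +y from pocket 2; same shape and surroundings as pocket 2. A seated tile stands 13 mm proud of the walls, its flats facing the jig's x (to a multiple of 60 degrees).
- tile_pink: pink: a hexagonal cast-resin tile, 40 mm across its flats (46 mm across corners), 20 mm thick, 25 to 50 g, lying flat. Origin: centre of its underside, z up; flats face its own +x, -x and every 60 degrees from there, so it looks the same after each 60 degree turn. It starts on the bench to the right of the jig.
- tile_teal: teal: a hexagonal cast-resin tile, 40 mm across its flats (46 mm across corners), 20 mm thick, 25 to 50 g, lying flat. Origin: centre of its underside, z up; flats face its own +x, -x and every 60 degrees from there, so it looks the same after each 60 degree turn. It starts on the bench to the right of the jig.
- tile_black: black: a hexagonal cast-resin tile, 40 mm across its flats (46 mm across corners), 20 mm thick, 25 to 50 g, lying flat. Origin: centre of its underside, z up; flats face its own +x, -x and every 60 degrees from there, so it looks the same after each 60 degree turn. It sits in pocket 1 from the start.
- catch (a joint): the red safety catch, hinged about the jig's x axis: 0 = closed, its bar lying level across the front of the lever's left arm and blocking it; grows as the knob end is lifted and carried over to the left (+y): pi/2 upright, 1.9 = fully over, at its stop. Slight hinge friction (0.04 N m) keeps it wherever it is left.
- catch_knob (a point): point on the axis of the catch's red knob, a round pin of 14 mm diameter along the jig's x that sticks 54 mm out of the bar towards the robot; the point is 33 mm in front of the bar. Closed it is 95 mm above the bench, with finger room on both its y sides and underneath. Gripped across y, it can turn between the pads.
- catch_hinge (a point): point on the catch's fixed hinge axis (along the jig's x), in the same upright plane as catch_knob, 65 mm to the jig's +y of the closed knob and 95 mm above the bench. The knob moves on a circle of 65 mm radius about it.
- lever_angle (a joint): the sprung lever, a fork of two steel arms 100 mm apart with a yellow crossbar: 0 = resting, leaning 0.25 rad from upright away from the robot; grows as it is pulled towards the robot (the jig's -x) in an arc, 0.9 = fully pulled, at its stop. It pulls back by about 4 N at 0, 10 to 12 N at 0.9. Closed, the catch blocks it beyond about 0.08. The clamp fingers are geared to it.
- lever_bar (a point): the lever's yellow crossbar, a round bar of 20 mm diameter and 116 mm long along the jig's y, 190 mm above the bench at rest. This point: its middle; between the arms it is free from above, in front and behind. It may turn in the grip.
- lever: the lever as a whole (two arms and crossbar). Origin: on its hinge axis, midway between its arms, 45 mm above the bench; y along the crossbar.
- lever_hinge (a point): point on the lever's fixed hinge axis (along the jig's y), midway between its arms, 45 mm above the bench. The middle of the crossbar moves on a circle of 150 mm radius about it.
- tile_cream: cream: a hexagonal cast-resin tile, 40 mm across its flats (46 mm across corners), 20 mm thick, 25 to 50 g, lying flat. Origin: centre of its underside, z up; flats face its own +x, -x and every 60 degrees from there, so it looks the same after each 60 degree turn. A spare, to be left alone.
- resin_bottle: salmon plastic bottle with white cap, 60 mm diameter, 150 mm high; leave alone. Origin: centre of its underside.
- scrap_tub: pinkish open plastic tub, 150 x 190 x 70 mm; leave alone. Origin: centre of its underside.
- tape_roll: roll of brown tape lying flat, 80 mm diameter, 24 mm high; leave alone. Origin: centre of its underside.
- mallet: hammer lying on the bench, left of the jig; leave alone. Origin: underside.
- glue_brush: brush lying on the bench, far right; leave alone. Origin: underside.

How it is judged:
On the way, in this order (a step that is already met when the one before it is completed fails the run):
1. the pink tile is seated flat in pocket two and let go (horizontal distance between tile_pink and pocket_2 below 0.005 m and z of tile_pink in the frame of pocket_2 between -0.003 and 0.003 m and angle between tile_pink's own z axis and vertical below 0.08 rad and contact force between tile_pink and the fingers below 0.2 N), for 0.2 s.
2. then the teal tile is seated flat in pocket three and let go (horizontal distance between tile_teal and pocket_3 below 0.005 m and z of tile_teal in the frame of pocket_3 between -0.003 and 0.003 m and angle between tile_teal's own z axis and vertical below 0.08 rad and contact force between tile_teal and the fingers below 0.2 N), for 0.2 s.
3. then the safety catch is flipped over (value of joint catch above 1.4 rad), for 0.1 s.
4. then the lever is pulled to its stop and held (value of joint lever_angle above 0.8 rad and contact force between lever and the fingers above 2 N), for 0.3 s.
At the end, for the whole second after the job is handed in: Lever above 0.8 rad with the fingers pressing on it by over 2 N; catch above 1.4 rad; black, pink and teal tiles in pockets 1, 2, 3 (5 mm from centre, 3 mm from floor height, tilt under 0.08 rad), pink and teal let go (all of step 1 and all of step 2 and all of step 4 and horizontal distance between tile_black and pocket_1 below 0.005 m and z of tile_black in the frame of pocket_1 between -0.003 and 0.003 m and angle between tile_black's own z axis and vertical below 0.08 rad and value of joint catch above 1.4 rad); the arm keeps its last pose, push and grip.
It fails at once if one of the other things (spare tile, bottle, tub, tape, hammer, brush) is moved by more than 40 mm (distance of any of tile_cream, resin_bottle, scrap_tub, tape_roll, mallet, glue_brush from where it was at the start of the episode above 0.04 m).
It fails at once if the lever is forced while the catch is closed (value of joint lever_angle above 0.2 rad and value of joint catch below 0.7 rad).
It also fails if it takes over 72 s, if anything falls off the work surface, if the arm or the gripper's body presses on something with over 40 N, if the wrist force passes 120 N, or if a joint passes its speed limit or range.

## Working session

There is one attempt and no reset: what is moved stays moved. The work goes in short steps, Python scripts to look and compute and a tool call to move; the robot and the scene stay as the last step left them, time stands still between calls to the robot, and variables do not carry over. Pictures are saved under pics/ and viewed, at most 10 in all, crops included, and the job is handed in when it is done.

Besides the shell and the picture viewer there is one more tool, called after "Call:" as a command line: name --argument value ..., lists and objects as JSON in quotes. move_arm: Moves the arm, as the interface text tells. Its arguments: {"type":"object","properties":{"commands":{"type":"array"},"force":{"type":"number"}},"required":["commands"]}

```bash
mkdir -p pics; ls; python3 - <<'E'
from rig import robot
import cv2,numpy as np
for n in("scene","top"):
    c=robot.camera(n); cv2.imwrite(f"pics/{n}0.png",c["frame"][:,:,::-1]); np.save(n+"0.npy",c,allow_pickle=True)
    print(n,c["fov_y"],c["cx"],c["cy"],np.round(c["extrinsics"],3).tolist())
o=robot.get_obs();print(o)
E
```

```text
pics
scene 46.41650262473155 256.6341813895102 197.65997191965508 [[0.819, 0.483, -0.308, 0.899], [0.573, -0.677, 0.462, -0.638], [0.015, -0.555, -0.832, 1.272], [0.0, 0.0, 0.0, 1.0]]
top 53.09395648667683 251.45326045377925 188.37654764789252 [[-0.018, -0.998, 0.056, 0.382], [-1.0, 0.017, -0.009, -0.012], [0.008, -0.056, -0.998, 1.628], [0.0, 0.0, 0.0, 1.0]]
{'time': 0.1, 'q': array([-1.29748229e+00,  5.28418026e-01,  1.43378067e+00,  5.15534280e-06,
        1.18146578e+00, -1.78504778e-01]), 'joint_velocities': array([-0.00030228, -0.00336376, -0.00311558,  0.00015196,  0.0010577 ,
       -0.00116726]), 'joint_torque': array([-7.44482604e-04, -4.40985417e+01, -1.77150661e+01,  6.35158480e-02,
        5.33962576e-02, -5.70162115e-05]), 'position': array([ 0.27272167, -0.56162969,  0.23563989]), 'tool_rot': array([ 9.74590506e-01,  2.23991681e-01, -4.67074097e-05, -1.03485802e-03]), 'ft_force': array([ 1.38388391,  0.13067472, -0.76996797]), 'moment': array([ 0.04190591, -0.00525338, -0.00286701]), 'grip_force': 0.0, 'grip_width': 0.0868109741040474}
```

View pics/scene0.png

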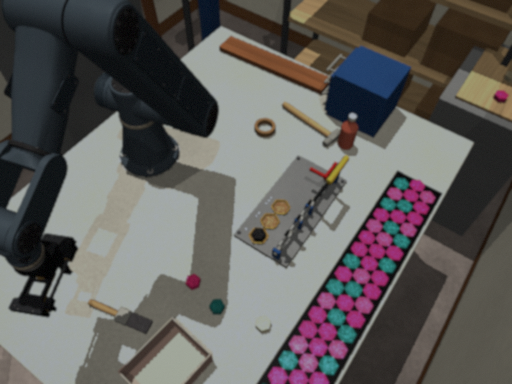

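View pics/top0.png

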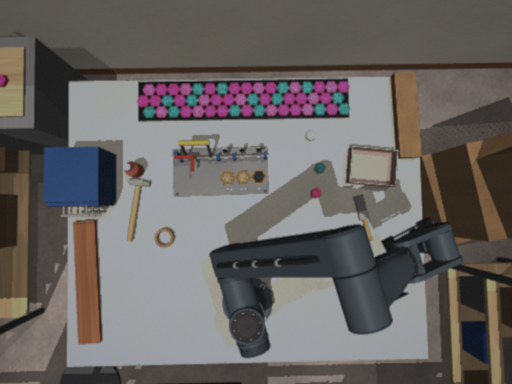

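Scene: pink at (193,282), teal (217,306), black (258,235), empty pockets (269,221) and (281,207). Top: pink (316,193), teal (319,168), cream (310,135), black (259,177), pockets (243,177) and (228,178), yellow bar (194,143), red catch (187,158). Next I measure these by colour blobs.

```bash
cat > h.py <<'E'
import numpy as np,cv2
from scipy.spatial.transform import Rotation as R
class Cam:
    def __init__(s,c):
        s.im=c["frame"];s.T=np.array(c["extrinsics"]);s.f=s.im.shape[0]/2/np.tan(np.radians(c["fov_y"])/2);s.c=np.array([c["cx"],c["cy"]])
        s.hsv=cv2.cvtColor(s.im,cv2.COLOR_RGB2HSV).astype(int)
    def ray(s,uv):
        d=s.T[:3,:3]@np.r_[(np.array(uv)-s.c)/s.f,1];return s.T[:3,3],d/np.linalg.norm(d)
    def at(s,uv,z):
        o,d=s.ray(uv);return o+d*(z-o[2])/d[2]
    def px(s,p):
        q=s.T[:3,:3].T@(np.array(p)-s.T[:3,3]);return s.f*q[:2]/q[2]+s.c
    def blob(s,box,h,smin=90,vmin=40,vmax=256):
        x0,y0,x1,y1=box;g=s.hsv[y0:y1,x0:x1]
        m=((g[...,0]-h[0])%180<=(h[1]-h[0])%180)&(g[...,1]>=smin)&(g[...,2]>=vmin)&(g[...,2]<vmax)
        n,l,st,ce=cv2.connectedComponentsWithStats(m.astype(np.uint8));
        if n<2:return None
        k=1+np.argmax(st[1:,4]);ys,xs=np.where(l==k)
        return ce[k]+[x0,y0],st[k,4],np.c_[xs+x0,ys+y0]
def tri(a,ua,b,ub):
    (o,d),(p,e)=a.ray(ua),b.ray(ub);t=np.linalg.lstsq(np.c_[d,-e],p-o,rcond=None)[0]
    A,B=o+d*t[0],p+e*t[1];return (A+B)/2,np.linalg.norm(A-B)
def snap(n,name=None):
    from rig import robot
    c=robot.camera(n)
    if name:cv2.imwrite(f"pics/{name}.png",c["frame"][:,:,::-1])
    return Cam(c)
E
python3 - <<'E'
from h import *
S,T=[Cam(np.load(n+"0.npy",allow_pickle=True).item()) for n in("scene","top")]
def show(nm,z,bs,bt,h,**k):
    a,b=S.blob(bs,h,**k),T.blob(bt,h,**k)
    for c,x in((S,a),(T,b)):
        if x: print(nm,x[0].round(1),x[1],c.at(x[0],z).round(4))
    if a and b: p,e=tri(S,a[0],T,b[0]);print('   tri',p.round(4),round(e,4))
show('pink',.01,(180,270,206,295),(306,183,326,203),(155,179))
show('teal',.01,(205,295,230,318),(309,158,330,178),(75,100),smin=70,vmin=25)
show('pock2',.016,(261,213,276,230),(236,169,250,186),(8,28),smin=100)
show('pock3',.016,(273,199,292,215),(221,169,235,186),(8,28),smin=100)
show('black',.022,(248,226,268,244),(252,169,266,184),(0,179),smin=0,vmin=0,vmax=45)
show('bar',.19,(325,150,352,185),(174,136,215,150),(20,35),smin=120,vmin=100)
show('red',.1,(300,160,345,190),(174,150,200,180),(172,8),smin=140)
cv2.imwrite('pics/c.png',np.hstack([cv2.resize(c.im[y:y+64,x:x+66,::-1],None,fx=6,fy=9,interpolation=cv2.INTER_CUBIC) for c,x,y in((S,290,148),(T,170,130))]))
E
```

```text
pink [192.7 281.3] 164 [ 0.4482 -0.296   0.01  ]
pink [315.6 192.5] 79 [ 0.4503 -0.2979  0.01  ]
   tri [ 0.4499 -0.2972  0.0146] 0.0003
teal [216.5 306.2] 158 [ 0.5542 -0.3161  0.01  ]
teal [319.5 167.4] 67 [ 0.5563 -0.3173  0.01  ]
   tri [ 0.5556 -0.3169  0.014 ] 0.0008
pock2 [268.6 221. ] 204 [0.5178 0.008  0.016 ]
pock2 [242.4 175.5] 73 [0.5269 0.0097 0.016 ]
   tri [0.5231 0.0071 0.0231] 0.0082
pock3 [280.4 206.8] 208 [0.5191 0.0762 0.016 ]
pock3 [227.4 176.9] 101 [0.5224 0.073  0.016 ]
   tri [0.5215 0.0724 0.0231] 0.0007
black [258.4 234.6] 119 [ 0.5212 -0.0558  0.022 ]
black [256.  178.3] 7 [ 0.5138 -0.0471  0.022 ]
   tri [ 0.5155 -0.0474  0.0036] 0.0004
bar [337.1 169.2] 170 [0.6376 0.1913 0.19  ]
bar [193.3 142.2] 120 [0.6403 0.1904 0.19  ]
   tri [0.639  0.1895 0.1931] 0.0017
red [323.4 171.5] 91 [0.584  0.2257 0.1   ]
red [187.4 159.2] 83 [0.5887 0.2273 0.1   ]
   tri [0.5864 0.2255 0.1025] 0.0047
```

View pics/c.png

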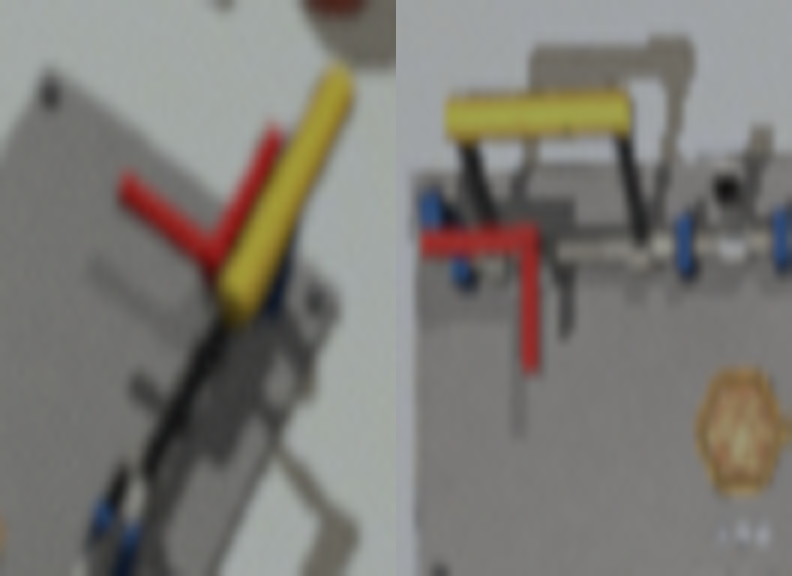

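The crop shows the L-shaped red catch. In the top view its bar runs along row 157 and the knob goes from (193,157) to (193,171). The yellow bar spans roughly (178,143) to (209,142). I'll refine the yaw, pockets, bar and knob.

```bash
python3 - <<'E'
from h import *
S,T=[Cam(np.load(n+"0.npy",allow_pickle=True).item()) for n in("scene","top")]
def soft(c,box):
    x0,y0,x1,y1=box;w=np.clip(c.hsv[y0:y1,x0:x1,1]-60.,0,60);ys,xs=np.mgrid[y0:y1,x0:x1]
    return np.array([(w*xs).sum(),(w*ys).sum()])/w.sum()
for n,bs,bt in(('p2',(258,212,276,231),(235,168,251,187)),('p3',(271,198,292,216),(220,169,235,187))):
    for c,b in((S,bs),(T,bt)):
        u=soft(c,b);print(n,u.round(1),c.at(u,.0155).round(4))
def ln(c,pts,z):
    P=np.array([c.at(p,z) for p in pts]);m=P.mean(0);d=np.linalg.svd(P-m)[2][0];t=(P-m)@d
    return m,d*np.sign(d[1]),t.min(),t.max()
for c,b in((S,(325,150,352,185)),(T,(174,136,215,150))):
    m,d,a,e=ln(c,c.blob(b,(20,35),120,100)[2],.19);print('bar',m.round(4),'yaw',np.arctan2(-d[0],d[1]).round(3),'len',e-a,'mid',(m+d*(a+e)/2).round(4))
# front plate edge in top: gradient location per column
g=cv2.cvtColor(T.im,cv2.COLOR_RGB2GRAY).astype(float)
pts=[]
for x in range(178,264):
    col=np.diff(g[188:204,x]);w=np.clip(col,0,None)
    if w.sum()>20: pts.append((x,188.5+(w*np.arange(len(w))).sum()/w.sum()))
P=np.array([T.at(p,.012) for p in pts]);k,res=np.polyfit(P[:,1],P[:,0],1),0
r=P[:,0]-np.polyval(k,P[:,1]);ok=abs(r)<.004;k=np.polyfit(P[ok,1],P[ok,0],1);print('front edge yaw',-np.arctan(k[0]),'x at y=0',k[1],ok.sum(),r[ok].std())
for y in (160,165,185,190):
    row=np.diff(g[y]);l=166+np.argmin(row[166:182]);rr=258+np.argmax(row[258:276]);print('side y',y,T.at((l+.5,y),.012)[:2].round(4),T.at((rr+.5,y),.012)[:2].round(4))
# red: split knob / bar
a=T.blob((170,148,205,180),(172,8),120)[2];kn=a[a[:,1]>=161];print('knob top',kn.mean(0),[T.at((kn[kn[:,1]==y][:,0].mean(),y),.095)[:2].round(4).tolist() for y in sorted(set(kn[:,1]))])
b=a[a[:,0]<188];print('catch bar',T.at(b.mean(0),.095).round(4),b[:,0].min())
s=S.blob((300,160,345,195),(172,8),120)[2];print('S knob',[(x,s[s[:,0]==x][:,1].mean().round(1),S.at((x,s[s[:,0]==x][:,1].mean()),.095)[:2].round(4).tolist()) for x in sorted(set(s[:,0])) if x<327])
E
```

```text
p2 [268.4 221. ] [0.5171 0.0078 0.0155]
p2 [242.5 176.6] [0.5222 0.0095 0.0155]
p3 [279.9 207.1] [0.5182 0.0744 0.0155]
p3 [227.  177.3] [0.5207 0.0745 0.0155]
bar [0.6376 0.1917 0.19  ] yaw 0.005 len 0.11625973426332556 mid [0.6376 0.1964 0.19  ]
bar [0.6403 0.1904 0.19  ] yaw 0.029 len 0.10933339201387818 mid [0.6403 0.1911 0.19  ]
front edge yaw 0.01698089192691328 x at y=0 0.44923880244651365 81 0.001520486217588046
side y 160 [0.5981 0.3038] [ 0.5914 -0.0974]
side y 165 [0.5768 0.304 ] [ 0.5701 -0.097 ]
side y 185 [0.4923 0.3045] [ 0.4853 -0.0995]
side y 190 [0.4712 0.3046] [ 0.4642 -0.0991]
knob top [191.96551724 165.34482759] [[0.5816, 0.2096], [0.5776, 0.2097], [0.5736, 0.2097], [0.5696, 0.2098], [0.5655, 0.2098], [0.5615, 0.2098], [0.5575, 0.2099], [0.5535, 0.2099], [0.5494, 0.2099], [0.5455, 0.212]]
catch bar [0.6021 0.2539 0.095 ] 174
S knob [(np.int64(310), np.float64(168.5), [0.5401, 0.2142]), (np.int64(311), np.float64(169.0), [0.5439, 0.2143]), (np.int64(312), np.float64(169.5), [0.5476, 0.2145]), (np.int64(313), np.float64(170.0), [0.5514, 0.2146]), (np.int64(314), np.float64(170.5), [0.5552, 0.2148]), (np.int64(315), np.float64(171.0), [0.5589, 0.2149]), (np.int64(316), np.float64(171.5), [0.5627, 0.215]), (np.int64(317), np.float64(172.0), [0.5664, 0.2152]), (np.int64(318), np.float64(172.5), [0.5702, 0.2153]), (np.int64(319), np.float64(173.0), [0.5739, 0.2155]), (np.int64(320), np.float64(173.5), [0.5776, 0.2156]), (np.int64(321), np.float64(174.0), [0.5813, 0.2158]), (np.int64(322), np.float64(174.5), [0.5851, 0.2159]), (np.int64(323), np.float64(175.5), [0.5898, 0.2143]), (np.int64(324), np.float64(176.0), [0.5935, 0.2144]), (np.int64(325), np.float64(176.0), [0.5962, 0.2163]), (np.int64(326), np.float64(175.0), [0.5968, 0.2218])]
```

```bash
python3 - <<'E'
from h import *
S,T=[Cam(np.load(n+"0.npy",allow_pickle=True).item()) for n in("scene","top")]
# rectified top-face plane z=.02, image right = world -y, up = +x, 60mm squares
tiles=[]
for nm,p in(('pink',(.4495,-.297)),('teal',(.5555,-.317))):
    for c in(S,T):
        N=300;w=np.array([[p[0]+.03,p[1]+.03,.02],[p[0]+.03,p[1]-.03,.02],[p[0]-.03,p[1]-.03,.02],[p[0]-.03,p[1]+.03,.02]])
        H=cv2.getPerspectiveTransform(np.float32([c.px(q) for q in w]),np.float32([[0,0],[N,0],[N,N],[0,N]]))
        I=cv2.warpPerspective(c.im,H,(N,N),flags=cv2.INTER_CUBIC);tiles.append(I)
        s=cv2.GaussianBlur(cv2.cvtColor(I,cv2.COLOR_RGB2HSV)[...,1],(0,0),3).astype(float)
        m=np.clip((s-60)/60,0,1);ys,xs=np.mgrid[:N,:N];u=(m*xs).sum()/m.sum();v=(m*ys).sum()/m.sum()
        z=(-(ys-v))+1j*(-(xs-u)); # x + i y world
        a=(m*z**6).sum()/(m*abs(z)**6).sum();print(nm,'corner angle mod60',np.degrees(np.angle(a))/6,abs(a))
cv2.imwrite('pics/t.png',np.vstack([np.hstack(tiles[:2]),np.hstack(tiles[2:])])[...,::-1])
E
```

```text
pink corner angle mod60 -1.252799093010372 0.15070574535856035
pink corner angle mod60 -2.5857147756079515 0.16566185189146693
teal corner angle mod60 -23.11432612897958 0.14105918148036645
teal corner angle mod60 -23.27627824872434 0.18935945130455084
```

View pics/t.png

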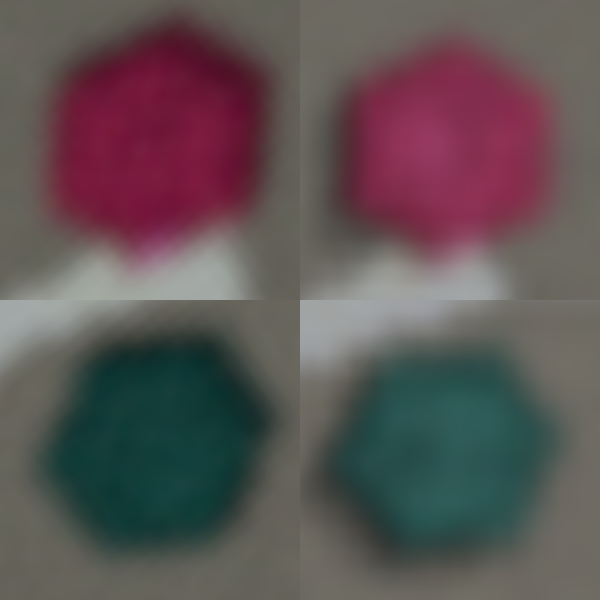

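Both views agree on orientation: pink has a flat at -32°, teal at +7°. I'll turn the tool, go above pink and come down part way.

Call:
move_arm --commands '[{"hand":8.7,"travel":[0,0,0],"twist":[0,0,-6.4]},{"hand":8.7,"travel":[0,0,0],"twist":[0,0,-6.4]},{"hand":8.7,"travel":[0,0,0],"twist":[0,0,-6.4]},{"hand":8.7,"travel":[0,0,0],"twist":[0,0,-6.4]},{"hand":8.7,"travel":[0,0,0],"twist":[0,0,-6.4]}]'

```text
time: 0.52
position: [0.2728, -0.5619, 0.236]
tool_rot: [0.874, 0.486, 0.0, -0.001]
ft_force: [0.3, 0.7, -0.2]
grip_width: 0.0873
grip_force: 0.0
```

Call:
move_arm --commands '[{"hand":8.7,"travel":[3.18,0.1,0],"twist":[0,0,0]},{"hand":8.7,"travel":[3.18,0.1,0],"twist":[0,0,0]},{"hand":8.7,"travel":[3.18,0.1,0],"twist":[0,0,0]},{"hand":8.7,"travel":[3.18,0.1,0],"twist":[0,0,0]},{"hand":8.7,"travel":[3.18,0.1,0],"twist":[0,0,0]}]'

```text
time: 0.93
position: [0.362, -0.4287, 0.2361]
tool_rot: [0.875, 0.484, 0.0, -0.001]
ft_force: [0.4, 0.1, -0.6]
grip_width: 0.0869
grip_force: 0.0
```

Call:
move_arm --commands '[{"hand":8.7,"travel":[3.18,0.1,0],"twist":[0,0,0]},{"hand":8.7,"travel":[3.18,0.1,0],"twist":[0,0,0]},{"hand":8.7,"travel":[3.18,0.1,0],"twist":[0,0,0]},{"hand":8.7,"travel":[3.18,0.1,0],"twist":[0,0,0]},{"hand":8.7,"travel":[3.18,0.1,0],"twist":[0,0,0]}]'

```text
time: 1.35
position: [0.4508, -0.2966, 0.2362]
tool_rot: [0.875, 0.484, -0.0, -0.0]
ft_force: [-0.3, -0.2, -0.4]
grip_width: 0.0868
grip_force: 0.0
```

Call:
move_arm --commands '[{"hand":8.7,"travel":[0,0,3.5],"twist":[0,0,0]},{"hand":8.7,"travel":[0,0,3.5],"twist":[0,0,0]},{"hand":8.7,"travel":[0,0,3.5],"twist":[0,0,0]},{"hand":8.7,"travel":[0,0,3],"twist":[0,0,0]},{"hand":8.7,"travel":[0,0,0],"twist":[0,0,0]}]'

```text
time: 1.77
position: [0.4472, -0.2949, 0.0961]
tool_rot: [0.875, 0.484, -0.002, -0.006]
ft_force: [0.9, 1.1, -0.5]
grip_width: 0.0872
grip_force: 0.0
```

Call:
move_arm --commands '[{"hand":8.7,"travel":[0,0.2,2],"twist":[0,0,0]},{"hand":8.7,"travel":[0,0,2],"twist":[0,0,0]},{"hand":8.7,"travel":[0,0,2],"twist":[0,0,0]},{"hand":8.7,"travel":[0,0,1.3],"twist":[0,0,0]},{"hand":8.7,"travel":[0,0,0],"twist":[0,0,0]}]'

```text
time: 2.18
position: [0.4514, -0.2988, 0.0275]
tool_rot: [0.875, 0.484, -0.0, -0.002]
ft_force: [-0.3, -0.5, 1.0]
grip_width: 0.0871
grip_force: 0.0
```

Call:
move_arm --commands '[{"hand":8.7,"travel":[0,0,0],"twist":[0,0,0]},{"hand":8.7,"travel":[0,0,0],"twist":[0,0,0]}]'

```text
time: 2.35
position: [0.4529, -0.3001, 0.03]
tool_rot: [0.875, 0.484, 0.0, 0.001]
ft_force: [0.0, 0.3, 1.1]
grip_width: 0.0869
grip_force: 0.0
```

Call:
move_arm --commands '[{"hand":8.7,"travel":[0.1,-0.4,0.6],"twist":[0,0,0]},{"hand":6,"travel":[0,0,0],"twist":[0,0,0]},{"hand":5,"travel":[0,0,0],"twist":[0,0,0]},{"hand":4,"travel":[0,0,0],"twist":[0,0,0]},{"hand":3,"travel":[0,0,0],"twist":[0,0,0]}]' --force 20

```text
time: 2.77
position: [0.4494, -0.2965, 0.0229]
tool_rot: [0.875, 0.484, 0.0, 0.0]
ft_force: [-1.5, -0.5, -1.0]
grip_width: 0.0684
grip_force: 0.0
```

Call:
move_arm --commands '[{"hand":3,"travel":[0,0,0],"twist":[0,0,0]},{"hand":3,"travel":[0,0,0],"twist":[0,0,0]},{"hand":3,"travel":[0,0,0],"twist":[0,0,0]}]'

```text
time: 3.02
position: [0.4493, -0.2964, 0.0226]
tool_rot: [0.875, 0.484, 0.0, 0.0]
ft_force: [-0.1, 0.0, -0.4]
grip_width: 0.0482
grip_force: 0.0
```

Call:
move_arm --commands '[{"hand":3,"travel":[0,0,0],"twist":[0,0,0]},{"hand":3,"travel":[0,0,0],"twist":[0,0,0]},{"hand":3,"travel":[0,0,0],"twist":[0,0,0]},{"hand":3,"travel":[0,0,0],"twist":[0,0,0]},{"hand":3,"travel":[0,0,0],"twist":[0,0,0]}]'

```text
time: 3.43
position: [0.4493, -0.2964, 0.0225]
tool_rot: [0.875, 0.484, 0.0, 0.0]
ft_force: [0.7, -0.1, 0.8]
grip_width: 0.0401
grip_force: 19.9
```

Call:
move_arm --commands '[{"hand":3,"travel":[0,0,-2],"twist":[0,0,0]},{"hand":3,"travel":[0,0,-4],"twist":[0,0,0]},{"hand":3,"travel":[0,0,-4],"twist":[0,0,0]},{"hand":3,"travel":[0,0,-2],"twist":[0,0,0]},{"hand":3,"travel":[0,0,0],"twist":[0,0,0]}]'

```text
time: 3.85
position: [0.4516, -0.2984, 0.1473]
tool_rot: [0.875, 0.484, 0.001, 0.005]
ft_force: [0.5, -0.5, -0.4]
grip_width: 0.0399
grip_force: 19.9
```

Call:
move_arm --commands '[{"hand":3,"travel":[0,0,0],"twist":[0,0,-6.6]},{"hand":3,"travel":[0,0,0],"twist":[0,0,-6.6]},{"hand":3,"travel":[0,0,0],"twist":[0,0,-6.6]},{"hand":3,"travel":[0,0,0],"twist":[0,0,-6.6]},{"hand":3,"travel":[0,0,0],"twist":[0,0,-6.6]}]'

```text
time: 4.27
position: [0.4485, -0.2957, 0.1415]
tool_rot: [0.7, 0.715, 0.0, -0.001]
ft_force: [-0.4, -0.4, -1.0]
grip_width: 0.0402
grip_force: 19.9
```

Call:
move_arm --commands '[{"hand":3,"travel":[3.04,0.75,0],"twist":[0,0,0]},{"hand":3,"travel":[3.04,0.75,0],"twist":[0,0,0]},{"hand":3,"travel":[3.04,0.75,0],"twist":[0,0,0]},{"hand":3,"travel":[3.04,0.75,0],"twist":[0,0,0]},{"hand":3,"travel":[3.04,0.75,0],"twist":[0,0,0]}]'

```text
time: 4.68
position: [0.4837, -0.1421, 0.1415]
tool_rot: [0.702, 0.712, -0.0, -0.001]
ft_force: [0.1, 0.1, -0.4]
grip_width: 0.0397
grip_force: 19.9
```

Call:
move_arm --commands '[{"hand":3,"travel":[3.04,0.75,0],"twist":[0,0,0]},{"hand":3,"travel":[3.04,0.75,0],"twist":[0,0,0]},{"hand":3,"travel":[3.04,0.75,0],"twist":[0,0,0]},{"hand":3,"travel":[3.04,0.75,0],"twist":[0,0,0]},{"hand":3,"travel":[3.04,0.75,0],"twist":[0,0,0]}]'

```text
time: 5.1
position: [0.5188, 0.0105, 0.1415]
tool_rot: [0.702, 0.713, -0.001, -0.001]
ft_force: [0.5, -1.1, -1.1]
grip_width: 0.0401
grip_force: 19.9
```

Call:
move_arm --commands '[{"hand":3,"travel":[0,0,2],"twist":[0,0,0]},{"hand":3,"travel":[0,0,2],"twist":[0,0,0]},{"hand":3,"travel":[0,0,1],"twist":[0,0,0]},{"hand":3,"travel":[0,0,0],"twist":[0,0,0]},{"hand":3,"travel":[0,0,0],"twist":[0,0,0]}]'

```text
time: 5.52
position: [0.5187, 0.0087, 0.0917]
tool_rot: [0.702, 0.712, -0.001, -0.001]
ft_force: [-0.3, -0.9, -0.1]
grip_width: 0.0397
grip_force: 19.9
```

```bash
python3 - <<'E'
from h import *
from rig import robot
S,T=snap("scene"),snap("top");o=robot.get_obs();print(o["position"].round(4),R.from_quat(o["tool_rot"]).as_matrix().round(3).tolist())
u=S.px([.52,.0085,.03]).astype(int);t=T.px([.52,.0085,.03]).astype(int);print(u,t)
cv2.imwrite('pics/d.png',np.hstack([cv2.resize(c.im[k[1]-45:k[1]+45,k[0]-40:k[0]+60,::-1],(400,360),interpolation=cv2.INTER_CUBIC) for c,k in((S,u),(T,t))]))
E
```

```text
[0.5199 0.0083 0.0929] [[-0.015, 1.0, 0.001], [1.0, 0.015, -0.0], [-0.0, 0.001, -1.0]]
[269 218] [242 176]
```

View pics/d.png

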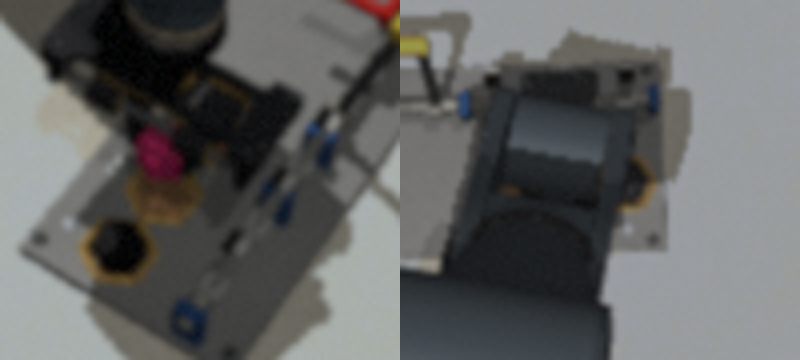

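The held pink tile is over the two-dot pocket at about (160,155) in the crop. The gripper body's far end comes near the clamp shaft, so I check where the clamp fingers stand using the initial pictures, and the held tile's offset.

```bash
python3 - <<'E'
from h import *
S,T=snap("scene"),snap("top")
b=S.blob((250,190,295,225),(155,179));print(b[0],b[1],S.at(b[0],.0804).round(4))
S,T=[Cam(np.load(n+"0.npy",allow_pickle=True).item()) for n in("scene","top")]
cr=[]
for c,x,y in((S,255,175),(T,205,135)):
    I=cv2.resize(c.im[y:y+60,x:x+66,::-1],(396*1,540),interpolation=cv2.INTER_CUBIC)
    for q,col in(((.605,.0745,.054),(0,0,255)),((.606,.0085,.054),(0,255,255))):
        p=(c.px(q)-[x,y]+.5)*[6,9];cv2.circle(I,tuple(int(v) for v in p),4,col,1)
    cr.append(I)
cv2.imwrite('pics/e.png',np.hstack(cr))
E
```

```text
[268.16260163 211.30894309] 123 [0.5163 0.0032 0.0804]
```

View pics/e.png

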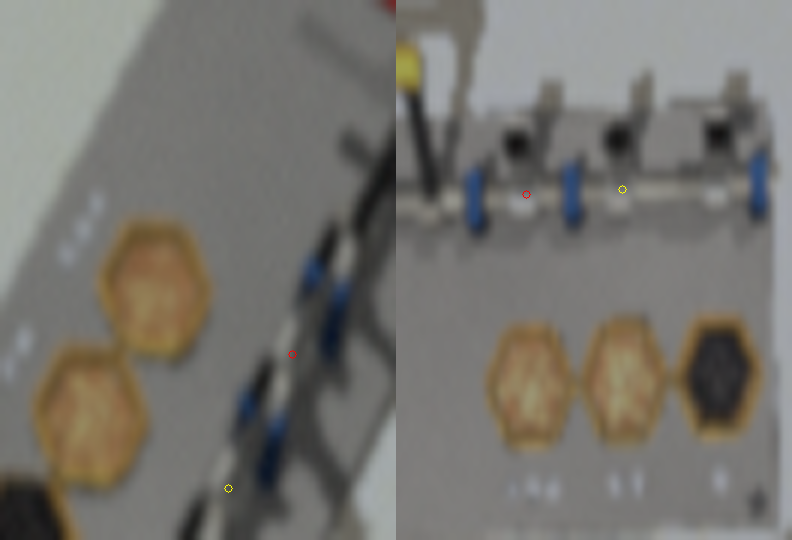

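Clamp finger tips sit near x≈0.62, close to the body's far end, and the tile is centred in the grip. I'll descend in steps and watch the force.

Call:
move_arm --commands '[{"hand":3,"travel":[0,-0.1,1],"twist":[0,0,0]},{"hand":3,"travel":[0,0,1],"twist":[0,0,0]},{"hand":3,"travel":[0,0,0],"twist":[0,0,0]},{"hand":3,"travel":[0,0,0],"twist":[0,0,0]}]'

```text
time: 6.05
position: [0.5177, 0.0089, 0.0717]
tool_rot: [0.702, 0.712, -0.001, -0.001]
ft_force: [0.4, 0.1, -1.2]
grip_width: 0.04
grip_force: 19.9
```

Call:
move_arm --commands '[{"hand":3,"travel":[0,0,0.5],"twist":[0,0,0]},{"hand":3,"travel":[0,0,0.5],"twist":[0,0,0]},{"hand":3,"travel":[0,0,0],"twist":[0,0,0]},{"hand":3,"travel":[0,0,0],"twist":[0,0,0]}]'

```text
time: 6.38
position: [0.5183, 0.0089, 0.0622]
tool_rot: [0.702, 0.713, -0.0, -0.0]
ft_force: [-0.2, 0.0, -0.5]
grip_width: 0.0396
grip_force: 19.9
```

Call:
move_arm --commands '[{"hand":3,"travel":[0,0,0.4],"twist":[0,0,0]},{"hand":3,"travel":[0,0,0.4],"twist":[0,0,0]},{"hand":3,"travel":[0,0,0],"twist":[0,0,0]},{"hand":3,"travel":[0,0,0],"twist":[0,0,0]}]'

```text
time: 6.72
position: [0.5183, 0.0088, 0.0543]
tool_rot: [0.702, 0.713, -0.0, -0.0]
ft_force: [0.1, -0.4, -0.5]
grip_width: 0.0397
grip_force: 19.9
```

Call:
move_arm --commands '[{"hand":3,"travel":[0,0,0.4],"twist":[0,0,0]},{"hand":3,"travel":[0,0,0.4],"twist":[0,0,0]},{"hand":3,"travel":[0,0,0],"twist":[0,0,0]},{"hand":3,"travel":[0,0,0],"twist":[0,0,0]}]'

```text
time: 7.05
position: [0.5183, 0.0088, 0.0462]
tool_rot: [0.702, 0.713, -0.0, -0.0]
ft_force: [0.3, -0.5, -0.5]
grip_width: 0.0398
grip_force: 19.9
```

Call:
move_arm --commands '[{"hand":3,"travel":[0,0,0.3],"twist":[0,0,0]},{"hand":3,"travel":[0,0,0.3],"twist":[0,0,0]},{"hand":3,"travel":[0,0,0],"twist":[0,0,0]},{"hand":3,"travel":[0,0,0],"twist":[0,0,0]}]'

```text
time: 7.38
position: [0.5176, 0.009, 0.0402]
tool_rot: [0.702, 0.713, -0.001, -0.001]
ft_force: [-2.2, -1.1, -0.9]
grip_width: 0.0396
grip_force: 19.9
```

Call:
move_arm --commands '[{"hand":3,"travel":[0,0,0.3],"twist":[0,0,0]},{"hand":3,"travel":[0,0,0],"twist":[0,0,0]},{"hand":3,"travel":[0,0,0],"twist":[0,0,0]}]'

```text
time: 7.63
position: [0.5173, 0.009, 0.0373]
tool_rot: [0.702, 0.713, -0.001, -0.001]
ft_force: [-4.7, 0.5, 1.6]
grip_width: 0.0398
grip_force: 19.9
```

Call:
move_arm --commands '[{"hand":5,"travel":[0,0,0],"twist":[0,0,0]},{"hand":5,"travel":[0,0,0],"twist":[0,0,0]},{"hand":5,"travel":[0,0,0],"twist":[0,0,0]}]'

```text
time: 7.88
position: [0.5173, 0.009, 0.0374]
tool_rot: [0.702, 0.713, -0.001, -0.001]
ft_force: [-4.8, 0.1, 0.1]
grip_width: 0.0483
grip_force: 0.0
```

```bash
python3 - <<'E'
from h import *
S=snap("scene");b=S.blob((250,200,295,240),(155,179));print(b[0],b[1],[S.at(b[0],z).round(4) for z in(.022,.025)])
E
```

```text
[267.65420561 219.92523364] 107 [array([0.5147, 0.0063, 0.022 ]), array([0.5157, 0.0048, 0.025 ])]
```

The force persists after release, so it was the gripper body touching a clamp finger lightly, about 5 N. I'll rise clear and look.

Call:
move_arm --commands '[{"hand":5.4,"travel":[0,-0.2,-0.5],"twist":[0,0,0]},{"hand":6,"travel":[0,0,-2],"twist":[0,0,0]},{"hand":7,"travel":[0,0,-4],"twist":[0,0,0]},{"hand":8.7,"travel":[0,0,-4],"twist":[0,0,0]},{"hand":8.7,"travel":[0,0,-2],"twist":[0,0,0]}]'

```text
time: 8.35
position: [0.5201, 0.0082, 0.1671]
tool_rot: [0.702, 0.713, 0.003, 0.004]
ft_force: [0.3, -0.4, -0.6]
grip_width: 0.0727
grip_force: 0.0
```

Call:
move_arm --commands '[{"hand":8.7,"travel":[-3.5,0,0],"twist":[0,0,0]},{"hand":8.7,"travel":[-3.5,0,0],"twist":[0,0,0]},{"hand":8.7,"travel":[-3.5,0,0],"twist":[0,0,0]},{"hand":8.7,"travel":[-3.5,0,0],"twist":[0,0,0]},{"hand":8.7,"travel":[-3.5,0,0],"twist":[0,0,0]}]'

```text
time: 8.77
position: [0.5207, -0.1685, 0.1637]
tool_rot: [0.702, 0.713, 0.001, 0.002]
ft_force: [0.8, -0.3, 0.4]
grip_width: 0.087
grip_force: 0.0
```

```bash
python3 - <<'E'
from h import *
from rig import robot
S,T=snap("scene"),snap("top");print(robot.get_obs()["position"].round(4))
for c,bx in((S,(250,200,295,240)),(T,(232,165,254,190))):
    b=c.blob(bx,(155,179));print(b[0] if b else 0,b and b[1],b and c.at(b[0],.022).round(4))
b=S.blob((205,295,230,318),(75,100),70,25);print('teal',b[0],S.at(b[0],.01))
u=S.px([.52,.0085,.03]).astype(int);t=T.px([.52,.0085,.03]).astype(int)
cv2.imwrite('pics/f.png',np.hstack([cv2.resize(c.im[k[1]-30:k[1]+30,k[0]-30:k[0]+30,::-1],(400,400),interpolation=cv2.INTER_CUBIC) for c,k in((S,u),(T,t))]))
E
```

```text
[ 0.5222 -0.1728  0.1638]
[268.87769784 218.78417266] 139 [0.5156 0.0122 0.022 ]
[242.9        177.22222222] 90 [0.5192 0.0077 0.022 ]
teal [216.60946746 306.04142012] [ 0.55394867 -0.31549326  0.01      ]
```

View pics/f.png

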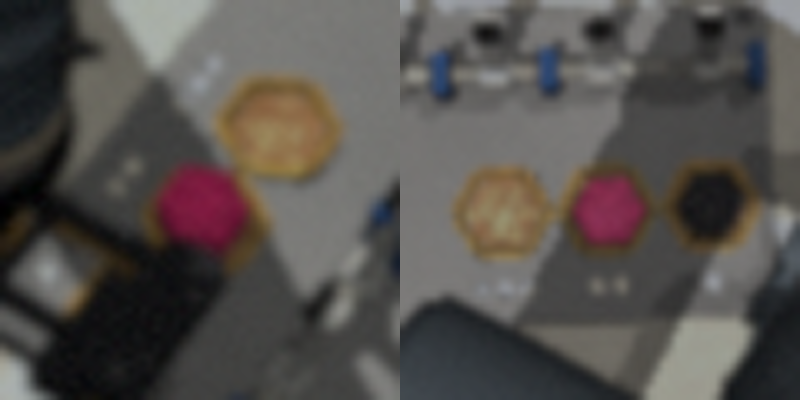

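Pink sits evenly in the two-dot pocket (crop, right half, about (610,208)). Now for teal.

Call:
move_arm --commands '[{"hand":8.7,"travel":[0,0,0],"twist":[0,0,-6]},{"hand":8.7,"travel":[-3.67,0.38,0],"twist":[0,0,0]},{"hand":8.7,"travel":[-3.67,0.38,0],"twist":[0,0,0]},{"hand":8.7,"travel":[-3.67,0.38,0],"twist":[0,0,0]},{"hand":8.7,"travel":[-3.67,0.38,0],"twist":[0,0,0]}]'

```text
time: 9.28
position: [0.5533, -0.3114, 0.1634]
tool_rot: [0.663, 0.749, 0.0, 0.001]
ft_force: [0.3, 0.6, -0.1]
grip_width: 0.0871
grip_force: 0.0
```

Call:
move_arm --commands '[{"hand":8.7,"travel":[0,0,3],"twist":[0,0,0]},{"hand":8.7,"travel":[0,0,3],"twist":[0,0,0]},{"hand":8.7,"travel":[0,0,3],"twist":[0,0,0]},{"hand":8.7,"travel":[0,0,1],"twist":[0,0,0]},{"hand":8.7,"travel":[0,0,0],"twist":[0,0,0]}]'

```text
time: 9.7
position: [0.5508, -0.3086, 0.0599]
tool_rot: [0.663, 0.748, 0.0, -0.003]
ft_force: [-0.4, 0.4, 1.1]
grip_width: 0.0866
grip_force: 0.0
```

Call:
move_arm --commands '[{"hand":8.7,"travel":[0,0,0],"twist":[0,0,0]},{"hand":8.7,"travel":[0,0,0],"twist":[0,0,0]},{"hand":8.7,"travel":[0,0,0],"twist":[0,0,0]}]'

```text
time: 9.95
position: [0.5534, -0.3109, 0.0648]
tool_rot: [0.663, 0.748, 0.0, 0.002]
ft_force: [-0.1, -0.3, 0.4]
grip_width: 0.087
grip_force: 0.0
```

Call:
move_arm --commands '[{"hand":8.7,"travel":[-0.6,0.1,1.5],"twist":[0,0,0]},{"hand":8,"travel":[0,0,1.5],"twist":[0,0,0]},{"hand":7,"travel":[0,0,0.7],"twist":[0,0,0]},{"hand":5.5,"travel":[0,0,0],"twist":[0,0,0]},{"hand":5.5,"travel":[0,0,0],"twist":[0,0,0]}]'

```text
time: 10.37
position: [0.5539, -0.316, 0.0262]
tool_rot: [0.663, 0.748, 0.0, 0.0]
ft_force: [-0.1, -0.5, 1.0]
grip_width: 0.068
grip_force: 0.0
```

Call:
move_arm --commands '[{"hand":3,"travel":[0,0,0],"twist":[0,0,0]},{"hand":3,"travel":[0,0,0],"twist":[0,0,0]},{"hand":3,"travel":[0,0,0],"twist":[0,0,0]},{"hand":3,"travel":[0,0,0],"twist":[0,0,0]},{"hand":3,"travel":[0,0,0],"twist":[0,0,0]}]'

```text
time: 10.78
position: [0.554, -0.3161, 0.0261]
tool_rot: [0.663, 0.748, 0.0, 0.0]
ft_force: [0.2, 0.5, 2.0]
grip_width: 0.0396
grip_force: 20.0
```

Call:
move_arm --commands '[{"hand":3,"travel":[0,0,0],"twist":[0,0,0]},{"hand":3,"travel":[0,0,0],"twist":[0,0,0]},{"hand":3,"travel":[0,0,0],"twist":[0,0,0]},{"hand":3,"travel":[0,0,0],"twist":[0,0,0]}]'

```text
time: 11.12
position: [0.554, -0.3161, 0.0261]
tool_rot: [0.663, 0.748, 0.0, 0.0]
ft_force: [-0.7, 1.1, 5.5]
grip_width: 0.0397
grip_force: 20.0
```

Call:
move_arm --commands '[{"hand":3,"travel":[0,0,-2],"twist":[0,0,0]},{"hand":3,"travel":[0,0,-4],"twist":[0,0,0]},{"hand":3,"travel":[0,0,-4],"twist":[0,0,0]},{"hand":3,"travel":[0,0,-2],"twist":[0,0,0]},{"hand":3,"travel":[0,0,0],"twist":[0,0,6]}]'

```text
time: 11.53
position: [0.5562, -0.3182, 0.1509]
tool_rot: [0.702, 0.712, 0.0, 0.005]
ft_force: [1.1, -1.1, -0.3]
grip_width: 0.0393
grip_force: 20.0
```

Call:
move_arm --commands '[{"hand":3,"travel":[3.55,-0.28,0],"twist":[0,0,0]},{"hand":3,"travel":[3.55,-0.28,0],"twist":[0,0,0]},{"hand":3,"travel":[3.55,-0.28,0],"twist":[0,0,0]},{"hand":3,"travel":[3.55,-0.28,0],"twist":[0,0,0]},{"hand":3,"travel":[3.55,-0.28,0],"twist":[0,0,0]}]'

```text
time: 11.95
position: [0.5359, -0.1372, 0.1449]
tool_rot: [0.702, 0.712, -0.0, -0.001]
ft_force: [0.5, 1.3, -1.1]
grip_width: 0.0397
grip_force: 20.0
```

Call:
move_arm --commands '[{"hand":3,"travel":[3.55,-0.28,0],"twist":[0,0,0]},{"hand":3,"travel":[3.55,-0.28,0],"twist":[0,0,0]},{"hand":3,"travel":[3.55,-0.28,0],"twist":[0,0,0]},{"hand":3,"travel":[3.55,-0.28,0],"twist":[0,0,0]},{"hand":3,"travel":[3.55,-0.28,0],"twist":[0,0,0]}]'

```text
time: 12.37
position: [0.5192, 0.0401, 0.145]
tool_rot: [0.702, 0.712, -0.0, -0.0]
ft_force: [-0.0, -2.0, 0.8]
grip_width: 0.0397
grip_force: 20.0
```

Call:
move_arm --commands '[{"hand":3,"travel":[3.55,-0.28,0],"twist":[0,0,0]},{"hand":3,"travel":[0,0,2],"twist":[0,0,0]},{"hand":3,"travel":[0,0,3],"twist":[0,0,0]},{"hand":3,"travel":[0,0,1],"twist":[0,0,0]},{"hand":3,"travel":[0,0,0],"twist":[0,0,0]}]'

```text
time: 12.78
position: [0.5143, 0.0742, 0.0829]
tool_rot: [0.702, 0.713, -0.002, -0.003]
ft_force: [0.9, -0.2, 0.1]
grip_width: 0.0397
grip_force: 20.0
```

Call:
move_arm --commands '[{"hand":3,"travel":[0,0,0],"twist":[0,0,0]},{"hand":3,"travel":[0,0,0],"twist":[0,0,0]},{"hand":3,"travel":[0,0,0],"twist":[0,0,0]}]'

```text
time: 13.03
position: [0.5178, 0.0734, 0.0866]
tool_rot: [0.702, 0.712, 0.001, 0.001]
ft_force: [0.1, 0.1, 0.3]
grip_width: 0.0397
grip_force: 20.0
```

Call:
move_arm --commands '[{"hand":3,"travel":[0.1,-0.1,1],"twist":[0,0,0]},{"hand":3,"travel":[0,0,1],"twist":[0,0,0]},{"hand":3,"travel":[0,0,1],"twist":[0,0,0]},{"hand":3,"travel":[0,0,0],"twist":[0,0,0]},{"hand":3,"travel":[0,0,0],"twist":[0,0,0]}]'

```text
time: 13.45
position: [0.515, 0.075, 0.0545]
tool_rot: [0.702, 0.713, -0.001, -0.001]
ft_force: [-0.0, 0.3, -1.2]
grip_width: 0.0395
grip_force: 20.0
```

Call:
move_arm --commands '[{"hand":3,"travel":[0,0,0.5],"twist":[0,0,0]},{"hand":3,"travel":[0,0,0.5],"twist":[0,0,0]},{"hand":3,"travel":[0,0,0.4],"twist":[0,0,0]},{"hand":3,"travel":[0,0,0],"twist":[0,0,0]},{"hand":3,"travel":[0,0,0],"twist":[0,0,0]}]'

```text
time: 13.87
position: [0.516, 0.075, 0.0414]
tool_rot: [0.702, 0.713, 0.0, 0.0]
ft_force: [0.1, -0.1, 0.8]
grip_width: 0.0398
grip_force: 20.0
```

Call:
move_arm --commands '[{"hand":5,"travel":[0,0,0.1],"twist":[0,0,0]},{"hand":5.5,"travel":[0,0,0],"twist":[0,0,0]},{"hand":5.5,"travel":[0,0,0],"twist":[0,0,0]},{"hand":5.5,"travel":[0,0,0],"twist":[0,0,0]}]'

```text
time: 14.2
position: [0.5157, 0.075, 0.0407]
tool_rot: [0.702, 0.713, -0.0, -0.0]
ft_force: [-0.6, -0.4, -1.1]
grip_width: 0.0532
grip_force: 0.0
```

Call:
move_arm --commands '[{"hand":5.5,"travel":[0,0,-1],"twist":[0,0,0]},{"hand":6,"travel":[0,0,-3],"twist":[0,0,0]},{"hand":6,"travel":[0,0,-4],"twist":[0,0,0]},{"hand":6,"travel":[0,0,-4],"twist":[0,0,0]},{"hand":6,"travel":[0,0,-2],"twist":[0,0,0]}]'

```text
time: 14.62
position: [0.5176, 0.075, 0.1855]
tool_rot: [0.702, 0.713, 0.002, 0.003]
ft_force: [0.4, 0.2, 0.0]
grip_width: 0.0595
grip_force: 0.0
```

Call:
move_arm --commands '[{"hand":6,"travel":[-3.5,-1.5,0],"twist":[0,0,0]},{"hand":6,"travel":[-3.5,-1.5,0],"twist":[0,0,0]},{"hand":6,"travel":[-3.5,-1.5,0],"twist":[0,0,0]},{"hand":6,"travel":[-3.5,-1.5,0],"twist":[0,0,0]},{"hand":6,"travel":[-3.5,-1.5,0],"twist":[0,0,0]}]'

```text
time: 15.03
position: [0.4426, -0.1023, 0.1815]
tool_rot: [0.701, 0.713, 0.0, 0.001]
ft_force: [0.8, -0.6, 0.3]
grip_width: 0.0602
grip_force: 0.0
```

```bash
python3 - <<'E'
from h import *
from rig import robot
S,T=snap("scene"),snap("top");o=robot.get_obs();print(o["position"].round(4),o["tool_rot"].round(4),o["q"].round(3))
t=T.px([.52,.0085,.03]).astype(int);u=S.px([.52,.03,.03]).astype(int)
cv2.imwrite('pics/g.png',np.hstack([cv2.resize(c.im[k[1]-30:k[1]+30,k[0]-30:k[0]+30,::-1],(400,400),interpolation=cv2.INTER_CUBIC) for c,k in((S,u),(T,t-[10,8]))]))
E
```

```text
[ 0.4423 -0.1055  0.1814] [ 7.040e-01  7.102e-01 -4.000e-04  9.000e-04] [-0.48   0.39   1.907 -0.002  0.844 -0.487]
```

View pics/g.png

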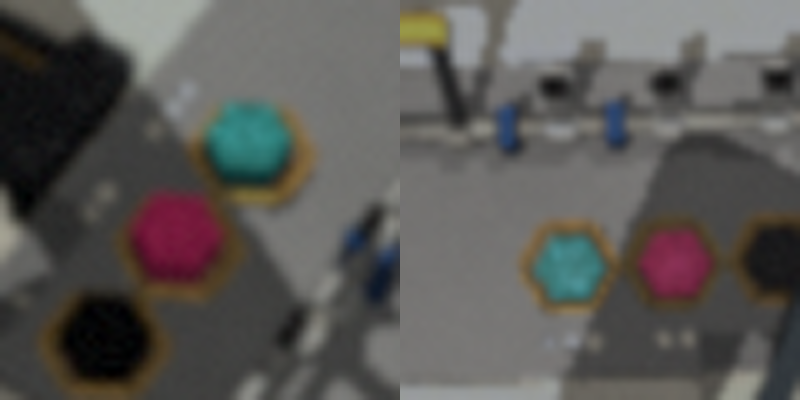

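All three tiles are evenly seated: teal at (250,140), pink at (178,235), black at (105,340) in the left crop. Next is the catch: turn the tool 90° and go above the knob.

Call:
move_arm --commands '[{"hand":5,"travel":[0,0,0],"twist":[0,0,-7]},{"hand":5,"travel":[0,0,0],"twist":[0,0,-7]},{"hand":5,"travel":[0,0,0],"twist":[0,0,-7]},{"hand":5,"travel":[0,0,0],"twist":[0,0,-7]},{"hand":5,"travel":[0,0,0],"twist":[0,0,-7]}]'

```text
time: 15.55
position: [0.4436, -0.1003, 0.1812]
tool_rot: [0.452, 0.892, 0.0, 0.0]
ft_force: [0.4, 0.1, -0.3]
grip_width: 0.0498
grip_force: 0.0
```

Call:
move_arm --commands '[{"hand":5,"travel":[0,0,0],"twist":[0,0,-7]},{"hand":5,"travel":[0,0,0],"twist":[0,0,-7]},{"hand":5,"travel":[0,0,0],"twist":[0,0,-7]},{"hand":5,"travel":[0,0,0],"twist":[0,0,-7]},{"hand":5,"travel":[0,0,0],"twist":[0,0,-7]}]'

```text
time: 15.97
position: [0.4437, -0.1001, 0.1811]
tool_rot: [0.163, 0.987, 0.0, 0.0]
ft_force: [0.2, -1.1, 0.4]
grip_width: 0.0502
grip_force: 0.0
```

Call:
move_arm --commands '[{"hand":5,"travel":[0,0,0],"twist":[0,0,-7]},{"hand":5,"travel":[0,0,0],"twist":[0,0,-7]},{"hand":5,"travel":[0,0,0],"twist":[0,0,-6.5]},{"hand":5,"travel":[0,0,0],"twist":[0,0,0]}]'

```text
time: 16.3
position: [0.4437, -0.1003, 0.1811]
tool_rot: [-0.013, 1.0, 0.0, 0.0]
ft_force: [-0.0, -0.3, -0.4]
grip_width: 0.0499
grip_force: 0.0
```

Call:
move_arm --commands '[{"hand":5,"travel":[-1.35,3.5,0],"twist":[0,0,0]},{"hand":5,"travel":[-1.35,3.5,0],"twist":[0,0,0]},{"hand":5,"travel":[-1.35,3.5,0],"twist":[0,0,0]},{"hand":5,"travel":[-1.35,3.5,0],"twist":[0,0,0]},{"hand":5,"travel":[-1.35,3.5,0],"twist":[0,0,0]}]'

```text
time: 16.72
position: [0.5069, 0.0778, 0.181]
tool_rot: [-0.01, 1.0, 0.0, 0.0]
ft_force: [0.2, -0.4, 0.2]
grip_width: 0.05
grip_force: 0.0
```

Call:
move_arm --commands '[{"hand":5,"travel":[-1.35,3.5,0],"twist":[0,0,0]},{"hand":5,"travel":[-1.35,3.5,0],"twist":[0,0,0]},{"hand":5,"travel":[-1.35,3.5,0],"twist":[0,0,0]},{"hand":5,"travel":[-1.35,3.5,0],"twist":[0,0,0]},{"hand":5,"travel":[0,0,0],"twist":[0,0,0]}]'

```text
time: 17.13
position: [0.5595, 0.2237, 0.1814]
tool_rot: [-0.013, 1.0, 0.002, 0.003]
ft_force: [0.6, -0.6, 0.5]
grip_width: 0.0499
grip_force: 0.0
```

Call:
move_arm --commands '[{"hand":5,"travel":[0,0,0],"twist":[0,0,0]},{"hand":5,"travel":[0,0,0],"twist":[0,0,0]},{"hand":5,"travel":[0,0,0],"twist":[0,0,0]}]'

```text
time: 17.38
position: [0.5564, 0.2159, 0.1805]
tool_rot: [-0.011, 1.0, -0.0, -0.001]
ft_force: [0.6, -1.5, -0.1]
grip_width: 0.0497
grip_force: 0.0
```

Call:
move_arm --commands '[{"hand":5,"travel":[-0.15,-0.4,2],"twist":[0,0,0]},{"hand":5,"travel":[0,0,2.5],"twist":[0,0,0]},{"hand":5,"travel":[0,0,2.5],"twist":[0,0,0]},{"hand":5,"travel":[0,0,1.5],"twist":[0,0,0]},{"hand":5,"travel":[0,0,0.5],"twist":[0,0,0]}]'

```text
time: 17.8
position: [0.5568, 0.2107, 0.0881]
tool_rot: [-0.01, 1.0, -0.001, -0.003]
ft_force: [-0.4, 0.2, 0.0]
grip_width: 0.0501
grip_force: 0.0
```

Call:
move_arm --commands '[{"hand":3,"travel":[0,0,0],"twist":[0,0,0]},{"hand":2.5,"travel":[0,0,0],"twist":[0,0,0]},{"hand":2.5,"travel":[0,0,0],"twist":[0,0,0]},{"hand":1,"travel":[0,0,0],"twist":[0,0,0]},{"hand":0.5,"travel":[0,0,0],"twist":[0,0,0]}]' --force 10

```text
time: 18.22
position: [0.5597, 0.2128, 0.0918]
tool_rot: [-0.012, 1.0, 0.0, 0.001]
ft_force: [0.7, -0.4, -0.1]
grip_width: 0.0242
grip_force: 0.0
```

Call:
move_arm --commands '[{"hand":0.5,"travel":[0,0,0],"twist":[0,0,0]},{"hand":0.5,"travel":[0,0,0],"twist":[0,0,0]},{"hand":0.5,"travel":[0,0,0],"twist":[0,0,0]}]'

```text
time: 18.47
position: [0.5593, 0.209, 0.091]
tool_rot: [-0.013, 1.0, -0.003, -0.0]
ft_force: [1.1, -12.6, 0.6]
grip_width: 0.0133
grip_force: 9.8
```

Knob gripped, sitting at y≈0.209. I'll relieve the side force and lead it round the circle.

Call:
move_arm --commands '[{"hand":0.5,"travel":[0,-0.35,0],"twist":[0,0,0]},{"hand":0.5,"travel":[0,0.07,-0.97],"twist":[0,0,0]},{"hand":0.5,"travel":[0,0.22,-0.95],"twist":[0,0,0]},{"hand":0.5,"travel":[0,0.36,-0.91],"twist":[0,0,0]},{"hand":0.5,"travel":[0,0,0],"twist":[0,0,0]}]'

```text
time: 18.88
position: [0.5594, 0.2202, 0.1205]
tool_rot: [-0.012, 1.0, 0.003, 0.002]
ft_force: [1.8, 9.7, -7.5]
grip_width: 0.0125
grip_force: 10.4
```

Call:
move_arm --commands '[{"hand":0.5,"travel":[0,0.49,-0.84],"twist":[0,0,0]},{"hand":0.5,"travel":[0,0.6,-0.76],"twist":[0,0,0]},{"hand":0.5,"travel":[0,0.72,-0.66],"twist":[0,0,0]},{"hand":0.5,"travel":[0,0,0],"twist":[0,0,0]}]'

```text
time: 19.22
position: [0.5584, 0.2388, 0.1414]
tool_rot: [-0.012, 1.0, 0.003, 0.001]
ft_force: [4.4, 9.4, -14.3]
grip_width: 0.0135
grip_force: 10.9
```

Call:
move_arm --commands '[{"hand":0.5,"travel":[0,0.25,0.3],"twist":[0,0,0]},{"hand":0.5,"travel":[0,0.81,-0.55],"twist":[0,0,0]},{"hand":0.5,"travel":[0,0.88,-0.42],"twist":[0,0,0]},{"hand":0.5,"travel":[0,0,0],"twist":[0,0,0]}]'

```text
time: 19.55
position: [0.5579, 0.2548, 0.1495]
tool_rot: [-0.013, 1.0, 0.0, 0.001]
ft_force: [0.7, -0.7, 1.1]
grip_width: 0.0131
grip_force: 9.9
```

Call:
move_arm --commands '[{"hand":0.5,"travel":[0,0.93,-0.28],"twist":[0,0,0]},{"hand":0.5,"travel":[0,0.96,-0.14],"twist":[0,0,0]},{"hand":0.5,"travel":[0,0,0],"twist":[0,0,0]}]'

```text
time: 19.8
position: [0.5576, 0.274, 0.1534]
tool_rot: [-0.013, 1.0, 0.001, 0.001]
ft_force: [-0.7, -1.5, 4.5]
grip_width: 0.0136
grip_force: 10.0
```

Call:
move_arm --commands '[{"hand":0.5,"travel":[0,0.97,0],"twist":[0,0,0]},{"hand":0.5,"travel":[0,0.97,0.15],"twist":[0,0,0]},{"hand":0.5,"travel":[0,0.3,0.1],"twist":[0,0,0]},{"hand":0.5,"travel":[0,0,0],"twist":[0,0,0]},{"hand":0.5,"travel":[0,0,0],"twist":[0,0,0]}]'

```text
time: 20.22
position: [0.5572, 0.2947, 0.1507]
tool_rot: [-0.013, 1.0, -0.0, 0.0]
ft_force: [-0.4, -3.5, 6.8]
grip_width: 0.0134
grip_force: 10.0
```

Call:
move_arm --commands '[{"hand":2.5,"travel":[0,0,0],"twist":[0,0,0]},{"hand":2.8,"travel":[0,0,0],"twist":[0,0,0]},{"hand":2.8,"travel":[0,0,0],"twist":[0,0,0]},{"hand":2.8,"travel":[0,0,-2],"twist":[0,0,0]},{"hand":2.8,"travel":[0,0,-3],"twist":[0,0,0]}]'

```text
time: 20.63
position: [0.5541, 0.2942, 0.1963]
tool_rot: [-0.012, 1.0, -0.001, -0.005]
ft_force: [-0.3, 0.4, 0.1]
grip_width: 0.0273
grip_force: 0.0
```

Call:
move_arm --commands '[{"hand":6,"travel":[0,0,-3],"twist":[0,0,0]},{"hand":6,"travel":[0,0,-3],"twist":[0,0,0]},{"hand":6,"travel":[0,0,0],"twist":[0,0,7]},{"hand":6,"travel":[0,0,0],"twist":[0,0,7]},{"hand":6,"travel":[0,0,0],"twist":[0,0,7]}]'

```text
time: 21.05
position: [0.5568, 0.2952, 0.2602]
tool_rot: [0.173, 0.985, 0.001, 0.0]
ft_force: [0.0, 0.1, -0.1]
grip_width: 0.0534
grip_force: 0.0
```

Call:
move_arm --commands '[{"hand":6,"travel":[0,0,0],"twist":[0,0,7]},{"hand":6,"travel":[0,0,0],"twist":[0,0,7]},{"hand":6,"travel":[0,0,0],"twist":[0,0,7]},{"hand":6,"travel":[0,0,0],"twist":[0,0,7]},{"hand":6,"travel":[0,0,0],"twist":[0,0,7]}]'

```text
time: 21.47
position: [0.5564, 0.295, 0.2591]
tool_rot: [0.461, 0.887, -0.0, -0.001]
ft_force: [-0.0, -0.4, -0.0]
grip_width: 0.0601
grip_force: 0.0
```

Call:
move_arm --commands '[{"hand":6,"travel":[0,0,0],"twist":[0,0,7]},{"hand":6,"travel":[0,0,0],"twist":[0,0,7]},{"hand":6,"travel":[0,0,0],"twist":[0,0,7]},{"hand":6,"travel":[0,0,0],"twist":[0,0,7]},{"hand":6,"travel":[0,0,0],"twist":[0,0,6.5]}]'

```text
time: 21.88
position: [0.5564, 0.295, 0.259]
tool_rot: [0.704, 0.711, -0.0, -0.001]
ft_force: [0.4, -0.8, -0.1]
grip_width: 0.0601
grip_force: 0.0
```

Call:
move_arm --commands '[{"hand":6,"travel":[-2.6,2,0],"twist":[0,0,0]},{"hand":6,"travel":[-2.6,2,0],"twist":[0,0,0]},{"hand":6,"travel":[-2.6,2,0],"twist":[0,0,0]},{"hand":6,"travel":[-2.6,2,0],"twist":[0,0,0]},{"hand":6,"travel":[0,0,0],"twist":[0,0,0]}]'

```text
time: 22.3
position: [0.6426, 0.187, 0.259]
tool_rot: [0.703, 0.711, 0.0, 0.002]
ft_force: [0.4, 0.4, 0.1]
grip_width: 0.06
grip_force: 0.0
```

```bash
python3 - <<'E'
from h import *
from rig import robot
S,T=snap("scene"),snap("top");o=robot.get_obs();print(o["position"].round(4),o["tool_rot"].round(4),o["q"].round(3))
u=S.px([.6,.22,.12]).astype(int);t=T.px([.6,.22,.12]).astype(int)
for c,k in((S,u),(T,t)):
    x,y=k;b=c.blob((x-40,y-40,x+40,y+40),(172,8),130);print(k,b and (b[0].round(1),b[1]))
    b=c.blob((x-40,y-40,x+40,y+40),(20,35),120,100);print(b and (b[0].round(1),b[1],c.at(b[0],.19).round(4)))
cv2.imwrite('pics/h.png',np.hstack([cv2.resize(c.im[k[1]-40:k[1]+40,k[0]-40:k[0]+40,::-1],(400,400),interpolation=cv2.INTER_CUBIC) for c,k in((S,u),(T,t))]))
E
```

```text
[0.6388 0.191  0.2588] [ 7.025e-01  7.117e-01 -3.000e-04 -9.000e-04] [1.230e-01 5.650e-01 1.294e+00 1.000e-03 1.285e+00 1.090e-01]
[327 171] (array([337.5, 153.9]), np.int32(40))
(array([343.8, 160.3]), np.int32(45), array([0.6376, 0.2335, 0.19  ]))
[188 155] (array([210., 117.]), np.int32(1))
(array([204.1, 141.4]), np.int32(24), array([0.6429, 0.1497, 0.19  ]))
```

View pics/h.png

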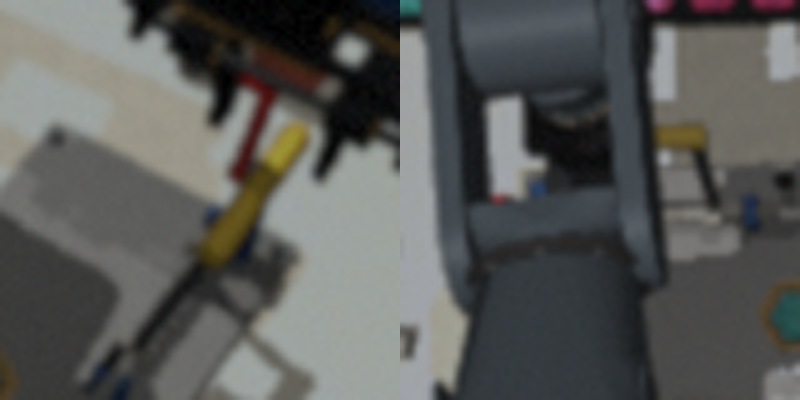

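The catch stands flipped over (red, about (250,120)), and the open fingers are above the yellow bar. I'll descend and grip.

Call:
move_arm --commands '[{"hand":6,"travel":[0,0,2],"twist":[0,0,0]},{"hand":6,"travel":[0,0,2.5],"twist":[0,0,0]},{"hand":6,"travel":[0,0,2],"twist":[0,0,0]},{"hand":5,"travel":[0,0,0.9],"twist":[0,0,0]},{"hand":4,"travel":[0,0,0],"twist":[0,0,0]}]'

```text
time: 22.82
position: [0.6358, 0.1929, 0.1829]
tool_rot: [0.701, 0.713, -0.002, -0.002]
ft_force: [-0.3, -0.1, 0.1]
grip_width: 0.053
grip_force: 0.0
```

Call:
move_arm --commands '[{"hand":1,"travel":[0,0,0],"twist":[0,0,0]},{"hand":1,"travel":[0,0,0],"twist":[0,0,0]},{"hand":1,"travel":[0,0,0],"twist":[0,0,0]},{"hand":1,"travel":[0,0,0],"twist":[0,0,0]},{"hand":1,"travel":[0,0,0],"twist":[0,0,0]}]' --force 25

```text
time: 23.23
position: [0.6391, 0.1919, 0.187]
tool_rot: [0.702, 0.713, 0.001, 0.001]
ft_force: [-0.7, 0.1, 0.4]
grip_width: 0.0215
grip_force: 0.0
```

Call:
move_arm --commands '[{"hand":1,"travel":[0,0,0],"twist":[0,0,0]},{"hand":1,"travel":[0,0,0],"twist":[0,0,0]},{"hand":1,"travel":[0,0,0],"twist":[0,0,0]}]'

```text
time: 23.48
position: [0.6397, 0.1919, 0.1869]
tool_rot: [0.702, 0.712, 0.001, 0.001]
ft_force: [1.9, -0.0, 2.8]
grip_width: 0.0194
grip_force: 25.0
```

Call:
move_arm --commands '[{"hand":1,"travel":[0,-1.32,-0.28],"twist":[0,0,0]},{"hand":1,"travel":[0,-1.34,-0.15],"twist":[0,0,0]},{"hand":1,"travel":[0,-1.35,-0.04],"twist":[0,0,0]},{"hand":1,"travel":[0,0,0],"twist":[0,0,0]}]'

```text
time: 23.82
position: [0.6027, 0.1913, 0.1938]
tool_rot: [0.702, 0.713, 0.005, 0.005]
ft_force: [7.6, -0.6, 3.9]
grip_width: 0.0192
grip_force: 25.0
```

Call:
move_arm --commands '[{"hand":1,"travel":[0,-1.35,0.1],"twist":[0,0,0]},{"hand":1,"travel":[0,-1.33,0.21],"twist":[0,0,0]},{"hand":1,"travel":[0,-1.31,0.33],"twist":[0,0,0]},{"hand":1,"travel":[0,0,0],"twist":[0,0,0]}]'

```text
time: 24.15
position: [0.5633, 0.191, 0.1878]
tool_rot: [0.701, 0.713, 0.006, 0.005]
ft_force: [6.0, 0.0, 8.9]
grip_width: 0.0192
grip_force: 25.0
```

Call:
move_arm --commands '[{"hand":1,"travel":[0,-1.27,0.44],"twist":[0,0,0]},{"hand":1,"travel":[0,-1.23,0.56],"twist":[0,0,0]},{"hand":1,"travel":[0,0,0],"twist":[0,0,0]}]'

```text
time: 24.4
position: [0.5385, 0.1907, 0.1773]
tool_rot: [0.702, 0.713, 0.006, 0.005]
ft_force: [5.4, 0.1, 9.3]
grip_width: 0.0194
grip_force: 25.0
```

Call:
move_arm --commands '[{"hand":1,"travel":[0,-1.18,0.66],"twist":[0,0,0]},{"hand":1,"travel":[0,-1.11,0.77],"twist":[0,0,0]},{"hand":1,"travel":[0,-0.3,0.25],"twist":[0,0,0]},{"hand":1,"travel":[0,0,0],"twist":[0,0,0]},{"hand":1,"travel":[0,0,0],"twist":[0,0,0]}]'

```text
time: 24.82
position: [0.5137, 0.1903, 0.1608]
tool_rot: [0.702, 0.713, 0.006, 0.005]
ft_force: [5.2, -0.6, 11.5]
grip_width: 0.0192
grip_force: 25.1
```

Call:
move_arm --commands '[{"hand":1,"travel":[0,-0.4,0.3],"twist":[0,0,0]},{"hand":1,"travel":[0,0,0],"twist":[0,0,0]},{"hand":1,"travel":[0,0,0],"twist":[0,0,0]},{"hand":1,"travel":[0,0,0],"twist":[0,0,0]},{"hand":1,"travel":[0,0,0],"twist":[0,0,0]}]'

```text
time: 25.23
position: [0.5116, 0.1903, 0.1589]
tool_rot: [0.702, 0.713, 0.007, 0.006]
ft_force: [6.5, 0.2, 14.7]
grip_width: 0.0193
grip_force: 25.1
```

```bash
python3 - <<'E'
from h import *
from rig import robot
S,T=snap("scene"),snap("top");o=robot.get_obs();print(o["position"].round(4),o["ft_force"].round(1))
u=S.px([.55,.12,.08]).astype(int);t=T.px([.55,.12,.08]).astype(int)
cv2.imwrite('pics/i.png',np.hstack([cv2.resize(c.im[k[1]-50:k[1]+50,k[0]-50:k[0]+50,::-1],(400,400),interpolation=cv2.INTER_CUBIC) for c,k in((S,u),(T,t))]))
E
```

```text
[0.5116 0.1903 0.1589] [ 6.4 -0.2 15.3]
```

View pics/i.png

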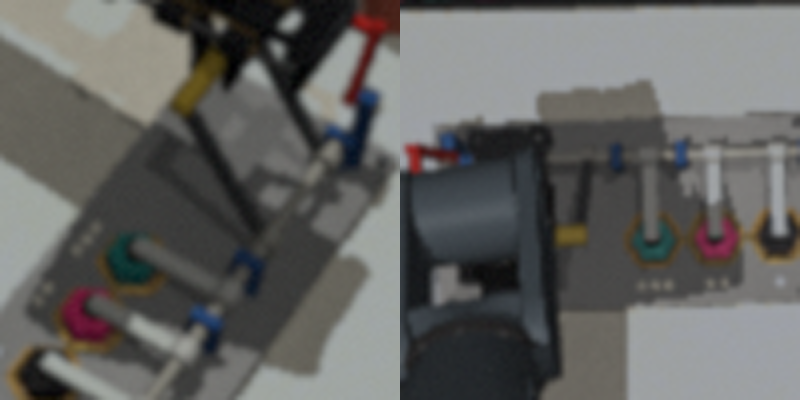

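The clamp fingers are down on all three tiles. The catch is over to the left (red, about (370,60)), and the lever is held at its stop. Handing in.

```bash
python3 -c "
from rig import robot
print(robot.hand_in())"
```

```text
the job is handed in; nothing more can be done
None
```

I handed the job in with the pink and teal tiles seated, the catch flipped over, and the lever held at its stop with the clamp fingers down on all three tiles; the judge gave no verdict.

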